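# Put the chasing hammer away in its carrier and latch the keeper

## Robot

A 6-joint arm with a two-finger parallel gripper is mounted at the origin on a cart in front of the work surface, level with it; the furniture and walls round the work are solid. World frame = base frame: x ahead of the robot, y to its left, z up, the work surface at z = 0. Lengths are in m, angles in rad, forces in N, time in s.
With the tool pointing down it reaches from about 0.225 to 0.875 m from the base axis. Payload 3.4 kg.
Tool frame: the origin (TCP) lies between the finger pads, 19 mm behind the fingertips; this is the grasp point; z points along the fingers, y is the line along which they close (so a half turn about z gives the same grasp; the last joint's range is limited). The gripper opens to 85 mm and grips with 20 to 120 N. Pads are 22 mm wide; open, the fingers measure 114 mm over their backs; the gripper's body (76 mm by 85 mm) begins 54 mm behind the grasp point. The pads swing forward as they close: fully open they stand 13 mm farther back than shut.
Start: joints at [-0.121, 0.276, 1.505, -0, 1.361, -0.121], TCP at [0.575, -0, 0.25] pointing down, gripper open.
Joint ranges: [-2.89, 2.89], [-0.75, 2.08], [0.22, 2.7], [-1.18, 4.32], [0.11, 2.71], [-2.7, 2.7]. Speed limits (rad/s): [2.57, 2.57, 3.14, 3.14, 3.14, 3.14].

## Interface

Orientations are given as a unit quaternion [w, x, y, z].
In Python, from rig import manip gives the robot as it stands. The module is installed in compiled form; this text tells all that it offers.
- The arm moves only by the tool play_rows, never from a script. Its argument "motion" is a list of rows, each a list of 5 numbers: the shift along the tool's x, y, z in units of 40 mm (1.0 is 40 mm), then the turn about the tool's z in units of 10 degrees (1.0 is 10 degrees), then the finger opening in mm, from 0 to 85.4. A call has 1 to 5 rows; each row is the pose to reach, as a shift and turn from the pose commanded when the call began, along the tool's axes at that moment; what a row does not reach only later rows make up. A row lasts 1/8 s, in which the tool goes at most 62.5 mm and 10.7 degrees, less where a joint would pass 70% of its speed; a pose out of reach is approached as far as the arm can. A call with a gripper value outside its range is refused whole. The fingers move at their own pace and stop on an object; "newtons" is the grip in N (left out, the last holds). Time passes only in rows, so rows that repeat a pose let the fingers close. It gives the time, the measured TCP pose, the force, the opening and the grip force at its end, in the units of the state.
- manip.get_state(): the state, without advancing time (a new reading comes with each control period).
- manip.get_image(name): name is "scene" or "side" or "wrist"; returns a dict with "img" (384x512x3 uint8, red, green, blue), "range_z" (384x512 float32, m along the optical axis (not along the pixel's ray), 0 where there is no reading), "fx", "fy", "cx", "cy" (pixels), "D" ([k1, k2, p1, p2, k3] as OpenCV has them; the pictures are not rectified), "R" (3x3) and "t" (3): a world point X has camera coordinates R X + t. Camera axes: x right, y down, z forward; pixel columns grow to the right and rows downward; lengths in m; the calibration is good to about 2 mm. A picture is of the moment at which its call begins.
- manip.sign_off(): hands the job in; it is judged then, once.
The state is a dict: "clock": time; "qpos": joint angles; "qd": joint speeds; "effort": joint torques, N m; "position": TCP position; "ee_rot": TCP orientation; "contact_force": force on the tool from outside, world axes, zero at the start; "moment": the same for the moment, N m; "width": finger opening in m; "gripper_force": force on a finger pad.
Only numpy, scipy, OpenCV 4.12 (cv2) and the standard library are available. Lean on these libraries where they do the work, as an engineer would, in place of code of your own. Each camera call takes 0.05 s, during which the arm holds its last target. There are 200 camera calls.

## Task

Put the head-heavy chasing hammer away in its wooden carrier: lay it flat in the open front of the carrier, head towards the steel hood but not yet under it, and let go of it there, because fingers holding it near the head cannot follow it under the hood. Then take it again by the end of its handle, slide the head in under the hood until it is fully home against the back stop, and only after that swing the keeper bar shut behind the butt of the handle until it snaps into its spring catch. Leave the other tools where they lie.

Things in the scene. Friction and masses are not known exactly. Their poses are not given: they have to be found in the camera images.
- chasing_hammer: Loose chasing hammer, 77x187x25 mm, about 0.28 kg: round wooden handle 16 mm thick, steel head. Origin under its middle, at its underside; z up as it lies flat at the start. Handle along its y axis at x -0.0045, from y -0.093 (tip, 4 mm past the head) to y 0.094 (butt); its centre line is 12 mm up near the head, 8 mm at the butt. Head: x -0.038..0.038, y -0.089..-0.064, z 0..0.025.
- hammer_head (a point): Centre of the hammer's steel head, (0, -0.0765, 0.0125) in the hammer's frame. One face is flat, the other a ball.
- hammer_balance (a point): Point on the handle's centre line close behind the head where it is best lifted, (-0.0045, -0.038, 0.0115) in the hammer's frame. The hammer is head-heavy: it balances at y = -0.051.
- hammer_butt (a point): Butt end of the handle on its centre line, (-0.004, 0.094, 0.008) in the hammer's frame. The last 70 mm of the handle stay free of the hood and are there to slide it by.
- carrier: Wooden hammer carrier, fixed on the bench. Origin on the bench under its lane, z up, x along the lane towards the hood. Board x -0.095..0.140, y -0.066..0.118, its top 10 mm above the bench. The hammer goes in head first: its -y axis along carrier +x, its x axis along carrier +y. Fully home its head's centre is at x 0.1085, y 0, its butt at x -0.062.
- hood_mouth (a point): Middle of the open end of the steel hood, on the board at (0.040, 0, 0.010) in the carrier's frame. Inside, the lane is 82 mm wide (y -0.041..0.041), 30 mm high above the board. Hood top 43 mm above the bench; its turned-up front lip starts at x 0.028 and reaches 50 mm up.
- back_stop (a point): Foot of the stop inside the hood that the handle's tip touches when home, at (0.125, 0, 0.010) in the carrier's frame. The hammer slides freely; a push of a few newtons is enough.
- open_front (a point): Where the middle of the head is best laid down, on the board before the hood at (0.010, 0, 0.010) in the carrier's frame; the butt then sticks out past the board's rear edge. Two flared wooden guides, tops 30 mm above the bench, stand either side: inner faces at y +/-0.051 at x -0.005, +/-0.041 at x 0.045.
- keeper (a joint): Swing of the keeper (rad): an aluminium angle bar, 112 mm long, on an upright pin, swinging level. 0 = shut: it points along carrier +y across the lane, inner face at carrier x -0.066, top 34.5 mm above the bench, top leg overhanging the butt. It grows as it opens, counter-clockwise from above (at pi/2 it points along carrier -x), to 2.5. It stays where it is left (light friction).
- keeper_knob (a point): On the axis of the upright round black knob by which the keeper is swung (14 mm thick, from 34.5 to 61 mm above the bench), 55 mm above the bench; 78 mm from the hinge axis. Keep the fingertips above the bar: TCP at least 56 mm above the bench here.
- keeper_hinge (a point): Point on the keeper's upright hinge axis, 35 mm above the bench, at (-0.0685, -0.048) in the carrier's frame.
- catch_post (a point): Top of the steel catch post, 28.5 mm above the bench, at (-0.0685, 0.052) in the carrier's frame, 20 mm wide. A spring ball stands 4.5 mm out of it. The keeper's slotted tongue meets the ball about 0.16 rad before shut; from there it takes up to about 8 N at the knob until the ball snaps into the slot at 0 and holds the bar.
- ring_clamp: Bystander: wooden ring clamp, 25x120x25 mm, in the side bay of the carrier, at about (0.035, 0.094, 0.010) in the carrier's frame, loose; leave it where it is. Origin under its middle.
- marker_grey: Bystander: marker with a black cap, 13x136x13 mm, loose; leave it where it is. Origin under its middle.
- flux_pot: Bystander: white and orange pot, 49 mm wide, 32 mm tall, loose; leave it where it is. Origin under its middle.
- screw_pot: Bystander: pot with a black lid, 45 mm wide, 35 mm tall, loose; leave it where it is. Origin under its middle.

How it is judged:
By the outcome, as a careful person would: the job done as asked, in the order asked, and still so for the second after the job is handed in, with the robot touching nothing.
It also fails if it takes over 70 s, if anything falls off the work surface, if the arm or the gripper's body presses on something with over 40 N, if the wrist force passes 120 N, or if a joint passes its speed limit or range.

## Working session

There is one attempt and no reset: what is moved stays moved. The work goes in short steps, Python scripts to look and compute and a tool call to move; the robot and the scene stay as the last step left them, time stands still between calls to the robot, and variables do not carry over. Pictures are saved under pics/ and viewed, at most 10 in all, crops included, and the job is handed in when it is done.

Besides the shell and the picture viewer there is one more tool, called after "Call:" in YAML: its name, and indented under it one key for each argument. play_rows: Moves the arm, as the interface text tells. Its arguments: {"type":"object","properties":{"motion":{"type":"array","items":{"type":"array","items":{"type":"number"}}},"newtons":{"type":"number"}},"required":["motion"]}

```bash
mkdir -p pics
cat > h.py <<'E'
import numpy as np, cv2
from rig import manip
def cloud(d):
    z=d["range_z"]; h,w=z.shape
    K=np.array([[d["fx"],0,d["cx"]],[0,d["fy"],d["cy"]],[0,0,1.]])
    u,v=np.meshgrid(np.arange(w),np.arange(h))
    p=cv2.undistortPoints(np.stack([u,v],-1).reshape(-1,1,2).astype(float),K,np.array(d["D"],float)).reshape(h,w,2)
    P=np.dstack([p*z[...,None],z])
    X=(P-np.array(d["t"]))@np.array(d["R"])
    X[z==0]=np.nan
    return X
def topdown(X,img,x0,x1,y0,y1,s=1000,zmax=.2):
    # picture: up = +x, left = +y ; s px/m
    H,W=int((x1-x0)*s),int((y1-y0)*s); o=np.zeros((H,W,3),np.uint8)
    m=np.isfinite(X[...,2])&(X[...,2]<zmax); P=X[m]; C=img[m]
    k=np.argsort(P[:,2]); P=P[k];C=C[k]
    r=((x1-P[:,0])*s).astype(int); c=((y1-P[:,1])*s).astype(int)
    g=(r>=0)&(r<H)&(c>=0)&(c<W); o[r[g],c[g]]=C[g]; return o
E
python3 - <<'E'
from h import *
s=manip.get_state(); print(s["position"],s["ee_rot"],s["width"])
ims=[]
for n in("scene","side"):
    d=manip.get_image(n); np.savez(n+"0.npz",**d)
    X=cloud(d); print(n,np.nanmin(X,(0,1)),np.nanmax(X,(0,1)),-np.array(d["R"]).T@np.array(d["t"]))
    cv2.imwrite(f"pics/{n}0.png",cv2.resize(d["img"][...,::-1],(768,576)))
E
```

```text
[5.74481567e-01 7.26709528e-05 2.49143280e-01] [-7.29375063e-04  7.07096295e-01  7.07116657e-01 -5.74499440e-04] 0.08562734373599956
scene [-0.32602414 -0.74125386 -0.92178925] [1.78882407 2.07459053 0.71296067] [-0.126972   -0.75024301  0.89970854]
side [-1.07208182 -1.71383087 -0.91766456] [1.78765005 0.84584142 0.66563466] [0.31879777 0.96562289 0.765114  ]
```

View pics/scene0.png

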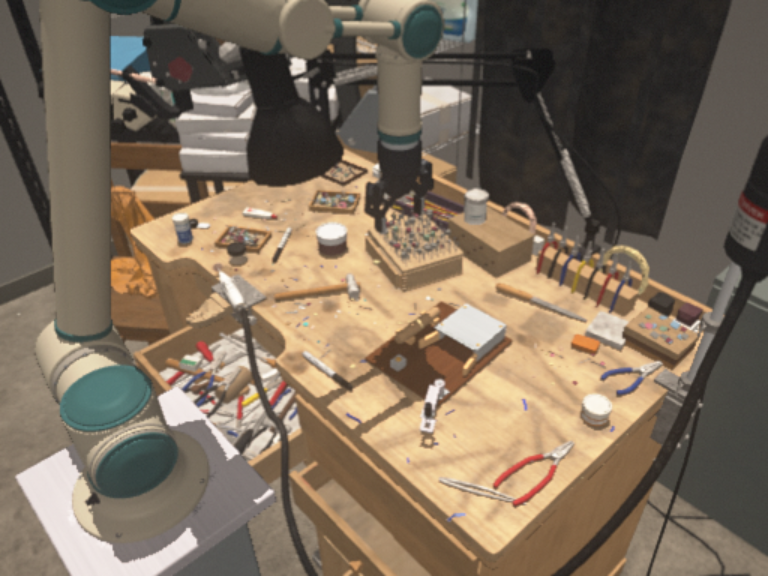

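View pics/side0.png

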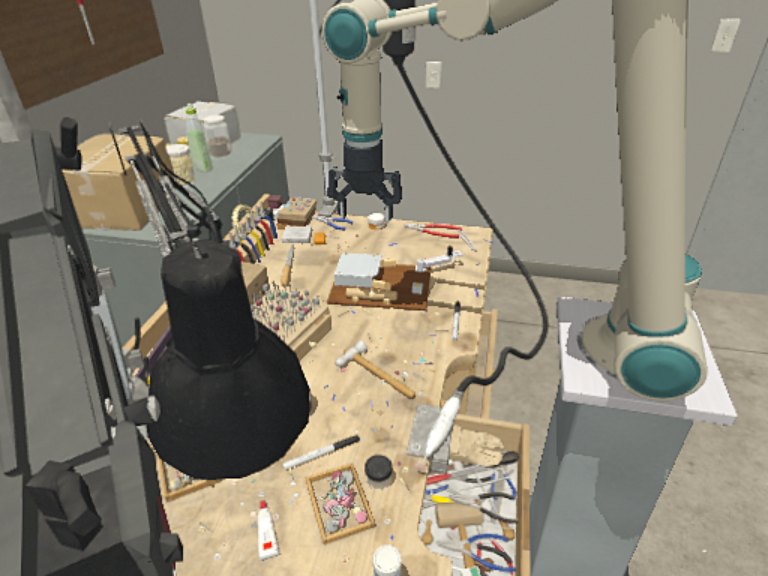

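The scene view shows the hammer at about (275–355, 290), the carrier at (440, 350) with its hood at (472, 330), and the open keeper at (430, 410). Next I build a top-down map from both clouds.

Run:
```python
from h import *
o=[]
for n in("scene","side"):
    d=dict(np.load(n+"0.npz")); X=cloud(d)
    X=cv2.resize(X,None,fx=3,fy=3,interpolation=cv2.INTER_LINEAR); im=cv2.resize(d["img"],None,fx=3,fy=3,interpolation=cv2.INTER_NEAREST)
    t=topdown(X,im,.25,.75,-.4,.25,s=900,zmax=.1)
    for i in range(0,450,90): cv2.putText(t,f"{.75-i/900:.2f}",(0,i+8),0,.35,(0,255,0)); t[i,:8]=(0,255,0)
    for j in range(0,585,90): cv2.putText(t,f"{.25-j/900:.2f}",(j,445),0,.35,(0,255,0)); t[440:,j]=(0,255,0)
    cv2.imwrite(f"pics/td_{n}.png",t[...,::-1])
```

```text
(no output)
```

View pics/td_scene.png

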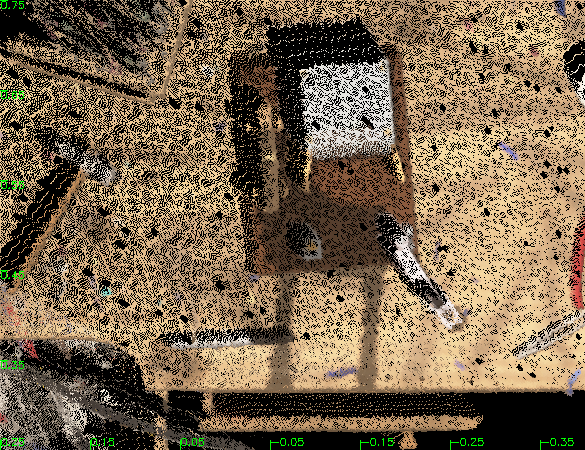

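View pics/td_side.png

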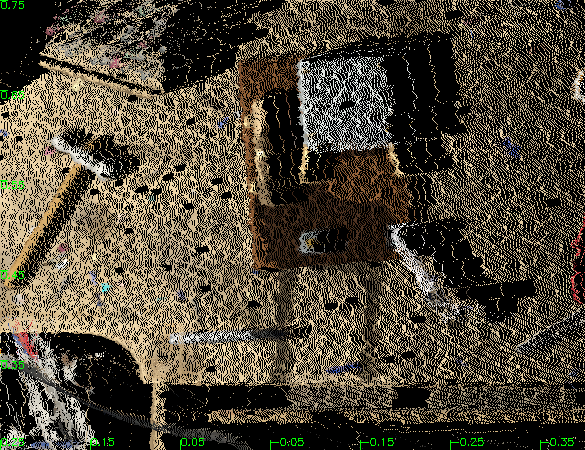

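Top-down maps: the carrier's lane runs roughly along world +x, with the hood at (300–395, 60–155), the keeper at (405,240)→(460,325), the catch post at (310,245), and the hammer from head (95,160) to butt (10,275). Next I fit these numerically.

```bash
cat > fit.py <<'E'
from h import *
from scipy.optimize import minimize
Xs=[];Cs=[]
for n in("scene","side"):
    d=dict(np.load(n+"0.npz")); X=cloud(d); m=np.isfinite(X[...,2])
    P=X[m];C=d["img"][m].astype(float)
    g=(P[:,0]>.35)&(P[:,0]<.75)&(P[:,1]>-.4)&(P[:,1]<.3)&(P[:,2]<.1)&(P[:,2]>-.02)
    P=P[g];C=C[g]; tb=(abs(P[:,2])<.006)&(P[:,1]<0)&(C.min(1)>80); print(n,"bench z",np.median(P[tb,2]))
    hood=(P[:,2]>.036)&(P[:,2]<.047)&(P[:,0]>.55)&(P[:,0]<.7)&(P[:,1]>-.2)&(P[:,1]<-.06)
    r=cv2.minAreaRect(P[hood,:2].astype(np.float32)*1000); print(" hood",r,np.median(P[hood,2]))
    bd=(P[:,2]>.005)&(P[:,2]<.014)&(P[:,1]>-.22)&(P[:,1]<0)&(P[:,0]>.43)&(C.max(1)<150)
    r=cv2.minAreaRect(P[bd,:2].astype(np.float32)*1000); print(" board",r)
    k=(P[:,2]>.02)&(P[:,0]>.36)&(P[:,0]<.52)&(P[:,1]<-.13)&(P[:,1]>-.3)
    Q=P[k]; kn=Q[Q[:,2]>.042]; print(" knob",len(kn),kn.mean(0),kn.min(0),kn.max(0))
    br=Q[(Q[:,2]<.038)&(Q[:,2]>.03)]; c=br[:,:2].mean(0); w,v=np.linalg.eigh(np.cov((br[:,:2]-c).T)); t=(br[:,:2]-c)@v[:,1]
    print(" bar",len(br),c,v[:,1],t.min(),t.max(),br[:,:2].min(0),br[:,:2].max(0))
    ps=(P[:,2]>.022)&(P[:,2]<.034)&(P[:,0]>.45)&(P[:,0]<.5)&(P[:,1]<-.05)&(P[:,1]>-.13)
    print(" post",ps.sum(),P[ps].mean(0),P[ps].min(0),P[ps].max(0))
    hm=(P[:,2]>.006)&(P[:,2]<.04)&(P[:,0]>.42)&(P[:,0]<.62)&(P[:,1]>.115)&(P[:,1]<.3)
    H=P[hm]; np.save(f"ham_{n}.npy",H); Xs.append(H)
    hd=H[H[:,2]>.019]; print(" head",len(hd),cv2.minAreaRect(hd[:,:2].astype(np.float32)*1000), H[:,2].max())
    hh=H[(H[:,2]<.0215)]; l=cv2.fitLine(hh[:,:2].astype(np.float32),cv2.DIST_HUBER,0,.01,.01).ravel(); t=(hh[:,:2]-l[2:])@l[:2]
    print(" handle",len(hh),l,"ends",l[2:]+l[:2]*t.min(),l[2:]+l[:2]*t.max())
E
python3 fit.py
```

```text
scene bench z -0.0003614416263121305
 hood ((631.0860595703125, -135.71212768554688), (103.546875, 101.82395935058594), 5.693588733673096) 0.042275944754969284
 board ((566.4798583984375, -115.97296142578125), (238.22923278808594, 183.33485412597656), 4.472496032714844)
 knob 46 [ 0.41302405 -0.23566954  0.05411612] [ 0.40685669 -0.24255961  0.04227583] [ 0.42084875 -0.22776116  0.0639822 ]
 bar 199 [ 0.43461614 -0.2220872 ] [-0.8215117  -0.57019165] -0.0638594562289331 0.05804454584323285 [ 0.38360879 -0.26409832] [ 0.48912683 -0.18667859]
 post 57 [ 0.47260392 -0.09742086  0.02744437] [ 0.46006754 -0.10802626  0.02220683] [ 0.4874324  -0.0837126   0.03303658]
 head 73 ((565.4901123046875, 200.20806884765625), (175.7051239013672, 136.1647186279297), 27.35491943359375) 0.03882419329091684
 handle 308 [ 0.87347436 -0.4868701   0.49948886  0.19249876] ends [0.42024423 0.23666931] [0.58311386 0.14588661]
side bench z 0.0012808403046190332
 hood ((637.8533935546875, -133.84674072265625), (96.69945526123047, 109.67375183105469), 5.968923091888428) 0.04405412518800232
 board ((572.13525390625, -111.33177185058594), (232.54441833496094, 185.3783721923828), 4.3545708656311035)
 knob 22 [ 0.42014999 -0.2301367   0.0544509 ] [ 0.41453821 -0.23836693  0.04262188] [ 0.42692823 -0.22373349  0.06436464]
 bar 92 [ 0.44284478 -0.21783397] [-0.8313189  -0.55579573] -0.05958180199923851 0.05885226298869667 [ 0.39182412 -0.2603844 ] [ 0.49628846 -0.18453226]
 post 33 [ 0.48031264 -0.09249884  0.02826776] [ 0.46904795 -0.10722789  0.02213879] [ 0.49229675 -0.08250049  0.03228189]
 head 99 ((504.00799560546875, 182.33572387695312), (69.76738739013672, 174.74356079101562), 70.34274291992188) 0.02759528265535217
 handle 357 [ 0.878607   -0.47754556  0.5192605   0.19399348] ends [0.43082255 0.2420618 ] [0.59595254 0.15230939]
```

Call:
play_rows:
  motion:
    - [1.4, -0.3, 0, -1.0, 85]
    - [2.8, -0.6, 0, -2.0, 85]
    - [4.0, -0.8, 0.2, -3.0, 85]
    - [4.38, -0.84, 0.4, -4.0, 85]
    - [4.38, -0.84, 0.4, -5.0, 85]
  newtons: 60

```text
clock: 0.72
position: [0.5403, 0.1768, 0.2328]
ee_rot: [-0.001, 0.338, 0.941, -0.0]
contact_force: [-0.4, -0.3, -1.2]
width: 0.0849
gripper_force: 0.0
```

Call:
play_rows:
  motion:
    - [0, 0, 0, -1.1, 85]
    - [0, 0, 0, -1.12, 85]
    - [0, 0, 0, -1.12, 85]

```text
clock: 1.1
position: [0.5413, 0.1751, 0.2338]
ee_rot: [-0.0, 0.25, 0.968, -0.0]
contact_force: [-0.5, -0.2, 1.2]
width: 0.0849
gripper_force: 0.0
```

Run:
```python
from h import *
s=manip.get_state(); print(s["clock"],s["position"],s["ee_rot"],s["width"],s["contact_force"])
d=manip.get_image("wrist"); np.savez("w1.npz",**d); X=cloud(d)
print(-np.array(d["R"]).T@np.array(d["t"]))
P=X[np.isfinite(X[...,2])]
b=P[(abs(P[:,2])<.008)]; print("bench",np.median(b[:,2]))
H=P[(P[:,2]>.006)&(P[:,2]<.04)&(P[:,0]>.4)&(P[:,0]<.64)&(P[:,1]>.1)&(P[:,1]<.28)]
hh=H[H[:,0]<.55]; l=cv2.fitLine(hh[:,:2].astype(np.float32),cv2.DIST_HUBER,0,.01,.01).ravel(); print("line",l)
l[:2]*=np.sign(l[0]); t=(H[:,:2]-l[2:])@l[:2]; n=(H[:,:2]-l[2:])@np.array([-l[1],l[0]])
print("t",t.min(),t.max()," butt",l[2:]+l[:2]*t.min(), "tip",l[2:]+l[:2]*t.max())
hd=abs(n)>.014; print("head t",np.percentile(t[hd],[2,98]),"n",n[hd].min(),n[hd].max())
im=d["img"].copy(); cv2.imwrite("pics/w1.png",im[...,::-1])
```

```text
1.1 [0.54130646 0.17510238 0.23378259] [-2.13306543e-04  2.49962309e-01  9.68255540e-01 -8.41906359e-05] 0.08494117731623714 [-0.47731113 -0.2359217   1.16014737]
[0.46869115 0.21531308 0.35735004]
bench -0.0002573247027271956
line [ 0.8217568  -0.5698384   0.4794793   0.21177885]
t -0.0920635068379581 0.1289697358278435  butt [0.4038255  0.26424017] tip [0.58546107 0.13828694]
head t [-0.08945913  0.12084345] n -0.02799754752750297 0.14578306968996624
```

View pics/w1.png

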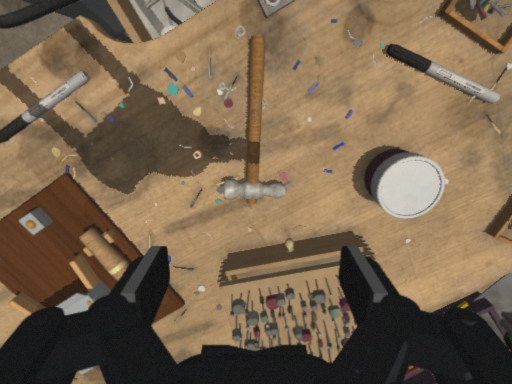

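The wrist view shows the hammer with its butt at (258, 37) and its head centred at (254, 189). The pin block sits clear beyond it, below row 235. I refit inside that window.

```bash
cat > ham.py <<'E'
from h import *
def hammer(d,box,zb=0):
    u0,u1,v0,v1=box; X=cloud(d)[v0:v1,u0:u1].reshape(-1,3); H=X[np.isfinite(X[:,2])&(X[:,2]>zb+.005)&(X[:,2]<zb+.04)]
    l=cv2.fitLine(H[:,:2].astype(np.float32),cv2.DIST_HUBER,0,.01,.01).ravel()
    for k in range(5):
        n=(H[:,:2]-l[2:])@np.array([-l[1],l[0]]); t=(H[:,:2]-l[2:])@l[:2]
        hd=abs(n)>.014; th=np.median(t[hd]); g=(abs(n)<.011)&(abs(t-th)>.03)
        l=cv2.fitLine(H[g,:2].astype(np.float32),cv2.DIST_L2,0,.01,.01).ravel()
    n=(H[:,:2]-l[2:])@np.array([-l[1],l[0]]); t=(H[:,:2]-l[2:])@l[:2]; hd=abs(n)>.014; th=np.median(t[hd])
    s=np.sign(th); l[:2]*=s; t*=s; n*=s; th*=s
    b=l[2:]+l[:2]*t.min(); tip=l[2:]+l[:2]*t.max(); hc=l[2:]+l[:2]*th
    print("yaw",np.degrees(np.arctan2(l[1],l[0])),"butt",b,"tip",tip,"len",np.ptp(t),"headc on line",hc,"head t",np.percentile(t[hd],[3,97])-t.min(),"n",n.min(),n.max(),"z",np.percentile(H[:,2],[50,99]))
    return l[:2],b,tip
E
python3 - <<'E'
from ham import *
d=dict(np.load("w1.npz")); u,b,tip=hammer(d,(215,292,28,206))
mid=(b+tip)/2; p=mid+u*.040; print("grasp",p)
s=manip.get_state(); from scipy.spatial.transform import Rotation as R
q=s["ee_rot"]; M=R.from_quat([q[1],q[2],q[3],q[0]]).as_matrix(); print("cmd",M.T@(np.r_[p,.022]-s["position"])/.04, "tool y yaw",np.degrees(np.arctan2(M[1,1],M[0,1])))
E
```

```text
yaw -31.300375 butt [0.42895372 0.24150999] tip [0.58952897 0.14387726] len 0.18792700307374038 headc on line [0.57219142 0.15441882] head t [0.1588336  0.17795144] n -0.034684289869972754 0.042732347925460254 z [0.01587866 0.02465536]
grasp [0.54341956 0.17191264]
cmd [-0.08362017 -0.04388189  5.29631882] tool y yaw 61.07053844001263
```

Call:
play_rows:
  motion:
    - [-0.08, -0.04, 1.4, 0.24, 60]
    - [-0.08, -0.04, 2.8, 0.24, 60]
    - [-0.08, -0.04, 4.0, 0.24, 60]
    - [-0.08, -0.04, 4.9, 0.24, 60]
    - [-0.08, -0.04, 5.25, 0.24, 60]

```text
clock: 1.78
position: [0.5422, 0.1718, 0.0219]
ee_rot: [-0.002, 0.27, 0.963, -0.001]
contact_force: [-0.2, 0.9, -0.7]
width: 0.0602
gripper_force: 0.0
```

Call:
play_rows:
  motion:
    - [0, 0, 0.02, 0, 60]
    - [0, 0, 0.04, 0, 20]
    - [0, 0, 0.04, 0, 5]
    - [0, 0, 0.04, 0, 5]
    - [0, 0, 0.04, 0, 5]

```text
clock: 2.4
position: [0.5444, 0.1725, 0.0239]
ee_rot: [0.001, 0.269, 0.963, 0.001]
contact_force: [-1.5, -0.2, 7.0]
width: 0.0135
gripper_force: 58.5
```

Call:
play_rows:
  motion:
    - [0, 0, 0, 0, 5]
    - [0, 0, -0.5, 0, 5]
    - [0, 0, -1.0, 0, 5]
    - [0, 0, -1.5, 0, 5]
    - [0, 0, -1.5, 0, 5]

```text
clock: 3.02
position: [0.5443, 0.1724, 0.0836]
ee_rot: [0.001, 0.269, 0.963, 0.001]
contact_force: [-0.0, 0.7, -2.9]
width: 0.0133
gripper_force: 58.9
```

Call:
play_rows:
  motion:
    - [-0.3, -0.9, -1.0, -0.9, 5]
    - [-0.6, -2.2, -2.2, -1.8, 5]
    - [-1.0, -3.6, -3.0, -2.7, 5]
    - [-1.4, -5.0, -3.4, -3.6, 5]
    - [-1.75, -6.4, -3.4, -3.63, 5]

```text
clock: 3.65
position: [0.4722, -0.0793, 0.2187]
ee_rot: [0.001, -0.046, 0.999, -0.0]
contact_force: [1.4, -0.5, -3.2]
width: 0.0132
gripper_force: 59.4
```

```bash
cat > pose.py <<'E'
from h import *
from scipy.spatial.transform import Rotation as R
def cmd(p,yaw=None):
    """p world target TCP, yaw (deg) of tool y -> tool shift in units, turn units"""
    s=manip.get_state(); q=s["ee_rot"]; M=R.from_quat([q[1],q[2],q[3],q[0]]).as_matrix()
    y=np.degrees(np.arctan2(M[1,1],M[0,1])); print("clock",s["clock"],"pos",s["position"],"yaw",y,"w",s["width"])
    print("cmd",np.round(M.T@(np.array(p)-s["position"])/.04,3),"turn",None if yaw is None else -(yaw-y)/10)
O=np.array([.5492,-.1416]); A=5.0
def c2w(x,y):
    a=np.radians(A); return O+np.array([[np.cos(a),-np.sin(a)],[np.sin(a),np.cos(a)]])@np.array([x,y])
E
python3 -c "
from pose import *
cmd([.45,-.155,.22],95)"
```

```text
clock 3.65 pos [ 0.47223259 -0.07928547  0.21870449] yaw 95.21620455246253 w 0.013210178107403799
cmd [ 0.726 -1.835 -0.032] turn 0.021620455246252845
```

Call:
play_rows:
  motion:
    - [0.4, -1.0, 0, 0, 5]
    - [0.72, -1.83, 0, 0, 5]
    - [0.72, -1.83, 0, 0, 5]
    - [0.72, -1.83, 0, 0, 5]

```text
clock: 4.15
position: [0.4497, -0.1525, 0.2172]
ee_rot: [-0.001, -0.044, 0.999, 0.001]
contact_force: [0.3, 0.1, -2.4]
width: 0.0134
gripper_force: 59.4
```

Run:
```python
from h import *
s=manip.get_state(); print(s["position"],s["ee_rot"])
d=manip.get_image("wrist"); np.savez("w2.npz",**d); X=cloud(d)
b=X[(abs(X[...,2])<.006)]; print("bench",np.median(b[:,2]))
cv2.imwrite("pics/w2.png",d["img"][...,::-1])
```

```text
[ 0.44965122 -0.15253474  0.21720523] [-7.06077748e-04 -4.41835030e-02  9.99022839e-01  8.29040473e-04]
bench -0.00029526220399398275
```

View pics/w2.png

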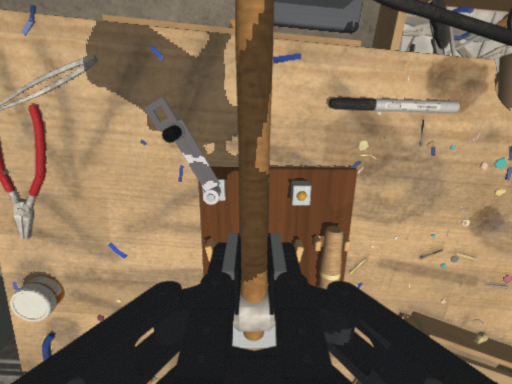

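The wrist view shows the held hammer in line with the carrier. The board's rear edge is at row 167 (u 203–357), the hinge screw at (211,197), the catch post at (302,193), and the knob at (173,133).

```bash
cat > car.py <<'E'
from h import *
from scipy.optimize import least_squares
def fit(f):
    d=dict(np.load(f)); X=cloud(d); m=np.isfinite(X[...,2]); C=d["img"]
    def at(u,v,r,z0,z1):
        P=X[v-r:v+r+1,u-r:u+r+1].reshape(-1,3); P=P[(P[:,2]>z0)&(P[:,2]<z1)]; return (P.min(0)+P.max(0))/2,P
    hin,_=at(211,197,9,.025,.05); post,_=at(302,193,12,.022,.032); kn,Pk=at(173,133,14,.05,.07)
    print("hinge",hin,"post",post,"knob",kn,len(Pk))
    # rear edge: along columns, first row at which z rises through 5 mm
    E=[]
    for u in list(range(215,232))+list(range(278,350)):
        z=X[150:182,u,2]
        k=np.where((z[:-1]<.005)&(z[1:]>=.005))[0]
        if len(k): i=150+k[0]+1; E.append(X[i,u])
    E=np.array(E); l=cv2.fitLine(E[:,:2].astype(np.float32),cv2.DIST_HUBER,0,.01,.01).ravel(); l[:2]*=np.sign(l[1])
    print("rear",l,"yaw",np.degrees(np.arctan2(-l[0],l[1])))
    S={}
    for nm,c0,c1,sg in(("left",340,372,-1),("right",190,215,1)):
        E=[]
        for v in range(176,232):
            z=X[v,c0:c1,2]; 
            if sg<0: z=z[::-1]
            k=np.where((z[:-1]<.005)&(z[1:]>=.005)&(z[1:]<.013))[0]
            if len(k): i=k[0]+1; E.append(X[v,c0+i if sg>0 else c1-1-i])
        E=np.array(E); l2=cv2.fitLine(E[:,:2].astype(np.float32),cv2.DIST_HUBER,0,.01,.01).ravel(); l2[:2]*=np.sign(l2[0])
        S[nm]=l2; print(nm,l2,"yaw",np.degrees(np.arctan2(l2[1],l2[0])),len(E))
    a=np.radians(np.mean([np.degrees(np.arctan2(-l[0],l[1]))]+[np.degrees(np.arctan2(S[k][1],S[k][0])) for k in S]))
    ex=np.array([np.cos(a),np.sin(a)]); ey=np.array([-ex[1],ex[0]])
    print("yaw",np.degrees(a))
    print("x0 from rear",l[2:]@ex+.095,"post",post[:2]@ex+.0685,"hinge",hin[:2]@ex+.0685)
    print("y0 left",S["left"][2:]@ey-.118,"right",S["right"][2:]@ey+.066,"post",post[:2]@ey-.052,"hinge",hin[:2]@ey+.048)
    print("ex",ex)
fit("w2.npz")
E
python3 car.py
```

```text
hinge [ 0.48701058 -0.19707749  0.03232497] post [ 0.4797898  -0.09784955  0.02697981] knob [ 0.41965293 -0.23501565  0.0562343 ] 208
rear [-0.07900658  0.9968741   0.45366967 -0.09611647] yaw 4.5314655
left [ 0.9969868   0.07757129  0.49218673 -0.0320995 ] yaw 4.4489765 56
right [ 0.99659127  0.08249781  0.5113707  -0.21257444] yaw 4.732154 51
yaw 4.5708647
x0 from rear 0.5395671 post 0.5389660272813414 hinge 0.5382561617430845
y0 left -0.18922077 right -0.18665053 post -0.18777377484587923 hinge -0.18726156966087204
ex [0.99681956 0.07969205]
```

```bash
sed -i 's/^O=.*/O=np.array([.5523,-.1440]); A=4.57/' pose.py; python3 -c "
from pose import *
p=c2w(-.029,-.0045);print(p)
cmd([*p,.035],94.57)"
```

```text
[ 0.52375075 -0.15079633]
clock 4.2 pos [ 0.44988394 -0.15225225  0.21738377] yaw 95.12177098056299 w 0.013376274472787728
cmd [-1.847 -0.135  4.557] turn 0.0551770980562992
```

Call:
play_rows:
  motion:
    - [-1.0, -0.07, 0.5, 0.05, 5]
    - [-1.85, -0.135, 1.2, 0.05, 5]
    - [-1.85, -0.135, 2.5, 0.05, 5]
    - [-1.85, -0.135, 3.6, 0.05, 5]
    - [-1.85, -0.135, 3.8, 0.05, 5]

```text
clock: 4.82
position: [0.5222, -0.1496, 0.0631]
ee_rot: [-0.003, -0.041, 0.999, 0.002]
contact_force: [-0.2, -0.7, -2.6]
width: 0.0133
gripper_force: 59.3
```

```bash
python3 -c "
from pose import *
p=c2w(-.029,-.0045);print(p)
cmd([*p,.034],94.57)"
```

```text
[ 0.52375075 -0.15079633]
clock 4.825 pos [ 0.52216969 -0.14956405  0.06305613] yaw 94.70336808371447 w 0.013286342880966672
cmd [-0.042 -0.037  0.726] turn 0.013336808371447262
```

Call:
play_rows:
  motion:
    - [0, 0, 0.4, 0, 5]
    - [0, 0, 0.7, 0, 5]
    - [0, 0, 0.76, 0, 5]
    - [0, 0, 0.76, 0, 5]
    - [0, 0, 0.76, 0, 5]

```text
clock: 5.45
position: [0.5249, -0.1522, 0.0365]
ee_rot: [0.001, -0.04, 0.999, -0.0]
contact_force: [0.3, 0.4, -2.5]
width: 0.0129
gripper_force: 59.3
```

Call:
play_rows:
  motion:
    - [0, 0, 0.04, 0, 5]
    - [0, 0, 0.07, 0, 5]
    - [0, 0, 0.07, 0, 5]
    - [0, 0, 0.07, 0, 5]

```text
clock: 5.95
position: [0.5245, -0.1521, 0.0335]
ee_rot: [0.0, -0.04, 0.999, -0.0]
contact_force: [-1.8, 0.1, 4.6]
width: 0.0135
gripper_force: 60.2
```

Contact with the board. I release, rise, and move back for a look.

Call:
play_rows:
  motion:
    - [0, 0, 0, 0, 40]
    - [0, 0, 0, 0, 40]
    - [0, 0, -0.5, 0, 40]
    - [0, 0, -1.7, 0, 40]
    - [0.5, 0, -3.0, 0, 40]

```text
clock: 6.58
position: [0.5052, -0.1536, 0.1536]
ee_rot: [0.0, -0.04, 0.999, 0.0]
contact_force: [0.2, -0.8, 0.3]
width: 0.0402
gripper_force: 0.0
```

Call:
play_rows:
  motion:
    - [1.4, 0, -1.2, 0, 40]
    - [2.8, 0, -1.8, 0, 40]
    - [3.0, 0, -1.8, 0, 40]
    - [3.0, 0, -1.8, 0, 40]

```text
clock: 7.08
position: [0.3845, -0.1632, 0.2251]
ee_rot: [0.001, -0.039, 0.999, -0.0]
contact_force: [0.4, -0.2, 0.1]
width: 0.0402
gripper_force: 0.0
```

Run:
```python
from h import *
s=manip.get_state(); print(s["position"],s["ee_rot"])
d=manip.get_image("wrist"); np.savez("w3.npz",**d)
cv2.imwrite("pics/w3.png",d["img"][...,::-1])
```

```text
[ 0.38452937 -0.16320693  0.22514187] [ 8.03330335e-04 -3.94394317e-02  9.99221610e-01 -2.44674156e-04]
```

View pics/w3.png

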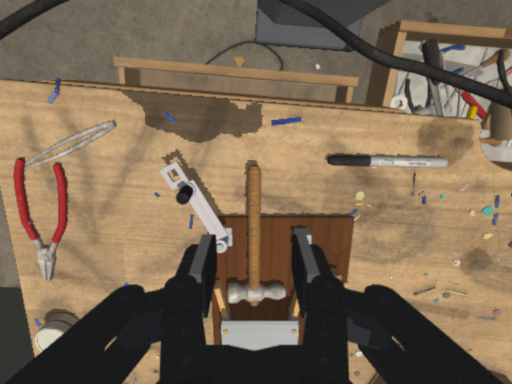

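The wrist view shows the hammer lying in the lane: butt (254,168), head (228–286, 292), centred between the guides and short of the hood lip at row ~322. Now I compute its pose in the carrier frame.

Run:
```python
from ham import *; import pose
d=dict(np.load("w3.npz")); u,b,tip=hammer(d,(227,288,160,308),.008)
a=np.radians(pose.A); M=np.array([[np.cos(a),np.sin(a)],[-np.sin(a),np.cos(a)]])
print("carrier butt",M@(b-pose.O),"tip",M@(tip-pose.O))
X=cloud(d)
# hood lip + sides
P=X[300:350,205:315].reshape(-1,3); P=P[np.isfinite(P[:,2])&(P[:,2]>.040)&(P[:,2]<.055)]; Q=(P[:,:2]-pose.O)@M.T
Q=Q[Q[:,0]<.06]; print("lip/hood",len(Q),Q.min(0),Q.max(0),np.percentile(Q,[2,98],axis=0))
p=b+u*.030; print("grasp",p); pose.cmd([*p,.033],np.degrees(np.arctan2(u[1],u[0]))+90)
print("cmd to up-front", p)
```

```text
yaw 4.517696 butt [ 0.39073335 -0.16400888] tip [ 0.59068401 -0.14821028] len 0.2005738303776263 headc on line [ 0.55426747 -0.15108764] head t [0.15082288 0.17532884] n -0.0361274118094596 0.041129466952323175 z [0.02473246 0.03440432]
carrier butt [-0.16264723 -0.00707212] tip [ 0.03792651 -0.00725522]
lip/hood 1291 [ 0.02680284 -0.04934899] [0.05995898 0.04962429] [[ 0.02817358 -0.04755276]
 [ 0.05933861  0.04698507]]
grasp [ 0.42064014 -0.16164587]
clock 7.125 pos [ 0.38535899 -0.16328961  0.22467638] yaw 94.55796575191802 w 0.03995205603675685
cmd [-0.877 -0.029  4.793] turn 0.004027318600005003
cmd to up-front [ 0.42064014 -0.16164587]
```

Call:
play_rows:
  motion:
    - [-0.6, -0.02, 1.0, 0, 40]
    - [-0.88, -0.03, 2.3, 0, 40]
    - [-0.88, -0.03, 3.6, 0, 40]
    - [-0.88, -0.03, 4.5, 0, 40]
    - [-0.88, -0.03, 4.8, 0, 40]

```text
clock: 7.75
position: [0.4195, -0.1604, 0.0298]
ee_rot: [-0.002, -0.04, 0.999, 0.002]
contact_force: [-0.9, 0.0, -0.1]
width: 0.04
gripper_force: 0.0
```

Call:
play_rows:
  motion:
    - [0, 0, 0, 0, 40]
    - [0, 0, 0, 0, 30]
    - [0, 0, 0, 0, 5]
    - [0, 0, 0, 0, 5]
    - [0, 0, 0, 0, 5]
  newtons: 40

```text
clock: 8.38
position: [0.421, -0.162, 0.034]
ee_rot: [0.001, -0.04, 0.999, -0.001]
contact_force: [0.8, 1.3, 5.0]
width: 0.0134
gripper_force: 40.2
```

Call:
play_rows:
  motion:
    - [-0.12, 0.07, 0, 0, 5]
    - [-0.3, 0.07, 0, 0, 5]
    - [-0.5, 0.07, 0, 0, 5]
    - [-0.7, 0.07, 0, 0, 5]
    - [-0.7, 0.07, 0, 0, 5]

```text
clock: 9.0
position: [0.4402, -0.1544, 0.0338]
ee_rot: [-0.007, -0.041, 0.999, 0.002]
contact_force: [-16.0, 1.6, 26.3]
width: 0.0138
gripper_force: 43.4
```

Call:
play_rows:
  motion:
    - [0.2, 0, 0, 0, 5]
    - [0.3, 0, -0.03, 0, 5]
    - [0.3, 0, -0.06, 0, 5]
    - [0.3, 0, -0.06, 0, 5]

```text
clock: 9.5
position: [0.4354, -0.1575, 0.0351]
ee_rot: [-0.0, -0.04, 0.999, 0.0]
contact_force: [0.2, 0.4, -0.3]
width: 0.0135
gripper_force: 41.0
```

Run:
```python
from h import *
s=manip.get_state(); print(s["position"],s["contact_force"],s["moment"])
ims=[]
for n,(u,v) in(("side",(255,190)),("scene",(290,230))):
    d=manip.get_image(n); np.savez(n+"1.npz",**d); ims.append(cv2.resize(d["img"][v-60:v+60,u-70:u+70],None,fx=2.8,fy=2.8,interpolation=cv2.INTER_CUBIC))
cv2.imwrite("pics/c1.png",np.hstack(ims)[...,::-1])
```

```text
[ 0.43535047 -0.15745625  0.03513036] [ 0.22347826  0.36975795 -0.25241469] [ 0.00107935 -0.00914274  0.01907547]
```

View pics/c1.png

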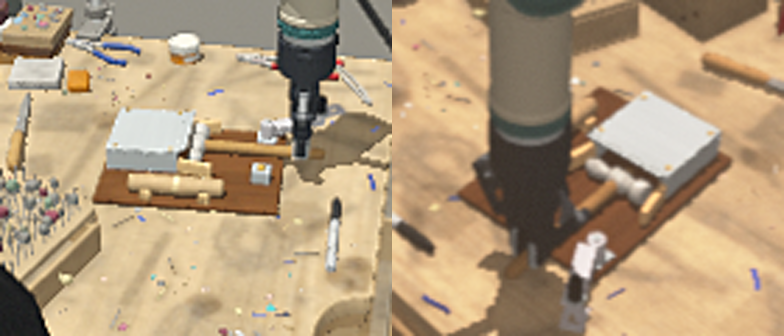

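The crops show the head right at the hood lip (side crop: about (200,140)), possibly pitched up; fingers hold the butt end. I measure the handle's slope.

Run:
```python
from h import *; import pose
a=np.radians(pose.A); M=np.array([[np.cos(a),np.sin(a)],[-np.sin(a),np.cos(a)]])
for n in("side","scene"):
  for k in(0,1):
    X=cloud(dict(np.load(f"{n}{k}.npz"))).reshape(-1,3); X=X[np.isfinite(X[:,2])&(X[:,2]<.1)&(X[:,2]>.005)]; Q=np.c_[(X[:,:2]-pose.O)@M.T,X[:,2]]
    print(n,k)
    for x in np.arange(-.10,.06,.01):
        g=(abs(Q[:,0]-x)<.005); h=g&(abs(Q[:,1]+.005)<.012); e=g&(abs(abs(Q[:,1])-.028)<.010)
        if k: print(f"  x {x:.2f} handle zmax {np.percentile(Q[h,2],95) if h.sum()>3 else np.nan:.4f} sides {np.percentile(Q[e,2],95) if e.sum()>3 else np.nan:.4f} n{h.sum()},{e.sum()}")
    b=(Q[:,0]>-.09)&(Q[:,0]<0)&(Q[:,1]>.065)&(Q[:,2]<.02)&(Q[:,1]<.11); print("  board z",np.median(Q[b,2]), "hood", np.median(Q[(Q[:,0]>.06)&(Q[:,0]<.12)&(abs(Q[:,1])<.03),2]))
```

```text
side 0
  board z 0.011374438507795626 hood 0.044423643790718725
side 1
  x -0.10 handle zmax 0.0264 sides nan n7,0
  x -0.09 handle zmax 0.0289 sides 0.0129 n15,11
  x -0.08 handle zmax 0.0287 sides 0.0291 n15,8
  x -0.07 handle zmax 0.0279 sides 0.0285 n13,6
  x -0.06 handle zmax 0.0282 sides 0.0195 n16,6
  x -0.05 handle zmax 0.0280 sides 0.0127 n16,11
  x -0.04 handle zmax 0.0272 sides 0.0133 n11,9
  x -0.03 handle zmax 0.0290 sides 0.0131 n17,13
  x -0.02 handle zmax 0.0282 sides 0.0148 n20,13
  x -0.01 handle zmax 0.0305 sides 0.0132 n13,8
  x -0.00 handle zmax 0.0295 sides 0.0121 n17,8
  x 0.01 handle zmax 0.0308 sides 0.0334 n17,17
  x 0.02 handle zmax 0.0341 sides 0.0366 n11,17
  x 0.03 handle zmax 0.0508 sides 0.0526 n15,21
  x 0.04 handle zmax 0.0490 sides 0.0495 n14,14
  x 0.05 handle zmax 0.0464 sides 0.0461 n11,15
  board z 0.011182512198246918 hood 0.044014376942842284
scene 0
  board z 0.009469512382482509 hood 0.04234721336989917
scene 1
  x -0.10 handle zmax 0.0118 sides 0.0429 n7,12
  x -0.09 handle zmax 0.0112 sides 0.0112 n8,14
  x -0.08 handle zmax 0.0193 sides 0.0129 n10,7
  x -0.07 handle zmax 0.0113 sides 0.0337 n8,7
  x -0.06 handle zmax 0.0119 sides 0.0116 n6,9
  x -0.05 handle zmax 0.0197 sides 0.0138 n10,8
  x -0.04 handle zmax 0.0293 sides 0.0132 n19,18
  x -0.03 handle zmax 0.0280 sides 0.0114 n23,22
  x -0.02 handle zmax 0.0282 sides 0.0120 n27,30
  x -0.01 handle zmax 0.0283 sides 0.0115 n26,36
  x -0.00 handle zmax 0.0278 sides 0.0274 n27,41
  x 0.01 handle zmax 0.0335 sides 0.0349 n47,85
  x 0.02 handle zmax 0.0398 sides 0.0501 n15,35
  x 0.03 handle zmax 0.0486 sides 0.0494 n21,21
  x 0.04 handle zmax 0.0446 sides 0.0446 n23,49
  x 0.05 handle zmax 0.0442 sides 0.0441 n37,48
  board z 0.009878023222203151 hood 0.0426799244622299
```

Call:
play_rows:
  motion:
    - [-0.1, 0, -0.03, 0, 5]
    - [-0.25, 0, -0.03, 0, 5]
    - [-0.4, 0, -0.03, 0, 5]
    - [-0.5, 0, -0.03, 0, 5]

```text
clock: 10.1
position: [0.4562, -0.1558, 0.0365]
ee_rot: [0.0, -0.04, 0.999, -0.0]
contact_force: [-0.9, 0.0, -2.0]
width: 0.0136
gripper_force: 40.9
```

Call:
play_rows:
  motion:
    - [-0.25, 0, 0, 0, 5]
    - [-0.5, 0, 0, 0, 5]
    - [-0.75, 0, 0, 0, 5]
    - [-0.95, 0, 0, 0, 5]
    - [-1.0, 0, 0, 0, 5]

```text
clock: 10.72
position: [0.4963, -0.1527, 0.0365]
ee_rot: [0.0, -0.04, 0.999, -0.0]
contact_force: [-1.6, -0.6, -1.8]
width: 0.014
gripper_force: 40.9
```

Call:
play_rows:
  motion:
    - [-0.2, 0, 0, 0, 5]
    - [-0.35, 0, 0, 0, 5]
    - [-0.5, 0, 0, 0, 5]
    - [-0.6, 0, 0, 0, 5]
    - [-0.65, 0, 0, 0, 5]

```text
clock: 11.35
position: [0.5217, -0.1505, 0.0365]
ee_rot: [0.0, -0.04, 0.999, -0.0]
contact_force: [-2.2, 0.1, -1.0]
width: 0.0138
gripper_force: 40.9
```

Call:
play_rows:
  motion:
    - [-0.1, 0, 0, 0, 5]
    - [-0.18, 0, 0, 0, 5]
    - [-0.25, 0, 0, 0, 5]
    - [-0.25, 0, 0, 0, 5]

```text
clock: 11.85
position: [0.5224, -0.1496, 0.0356]
ee_rot: [-0.009, -0.042, 0.999, 0.001]
contact_force: [-18.4, -6.0, 8.4]
width: 0.0139
gripper_force: 41.9
```

Call:
play_rows:
  motion:
    - [0.1, 0, 0, 0, 5]
    - [0.2, 0, 0, 0, 5]
    - [0.2, 0, 0, 0, 5]
    - [0.2, 0, 0, 0, 30]
    - [0.2, 0, 0, 0, 30]

```text
clock: 12.48
position: [0.5254, -0.1508, 0.0371]
ee_rot: [0.002, -0.04, 0.999, -0.001]
contact_force: [-0.0, -0.7, 0.7]
width: 0.0302
gripper_force: 0.0
```

Call:
play_rows:
  motion:
    - [0, 0, -0.5, 0, 30]
    - [0, 0, -1.7, 0, 30]
    - [1.0, 0, -3.0, 0, 30]
    - [2.4, 0, -4.2, 0, 30]
    - [3.0, 0, -4.5, 0, 30]

```text
clock: 13.1
position: [0.4041, -0.1606, 0.2193]
ee_rot: [0.003, -0.04, 0.999, -0.002]
contact_force: [0.0, -0.4, 0.3]
width: 0.0299
gripper_force: 0.0
```

Run:
```python
from h import *; import pose
pose.cmd([*pose.c2w(0,0),.1],94.57)
d=manip.get_image("wrist"); np.savez("w4.npz",**d); cv2.imwrite("pics/w4.png",d["img"][...,::-1])
a=np.radians(pose.A); M=np.array([[np.cos(a),np.sin(a)],[-np.sin(a),np.cos(a)]])
X=cloud(d).reshape(-1,3); X=X[np.isfinite(X[:,2])&(X[:,2]<.1)]; Q=np.c_[(X[:,:2]-pose.O)@M.T,X[:,2]]
h=Q[(Q[:,2]>.016)&(Q[:,2]<.035)&(Q[:,0]>-.1)&(Q[:,0]<-.01)&(abs(Q[:,1])<.025)]; print("butt x",np.percentile(h[:,0],[0,1,3]),"y",np.percentile(h[:,1],[2,98]))
print("butt y near",np.percentile(h[h[:,0]<-.045,1],[2,98]),"front y",np.percentile(h[h[:,0]>-.03,1],[2,98]))
k=X[(X[:,2]>.05)&(X[:,2]<.07)&(X[:,0]<.46)&(X[:,1]<-.19)&(X[:,1]>-.28)]; print("knob",len(k),(k.min(0)+k.max(0))/2)
```

```text
clock 13.1 pos [ 0.40409272 -0.16057977  0.21932091] yaw 94.62426463111234 w 0.029856945150253642
cmd [-3.711  0.124  3.001] turn 0.005426463111234625
butt x [-0.06245654 -0.06202978 -0.06156481] y [-0.0119875   0.00274543]
butt y near [-0.01191715  0.00261666] front y [-0.0120504   0.00282553]
knob 186 [ 0.41962525 -0.23528784  0.056293  ]
```

View pics/w4.png

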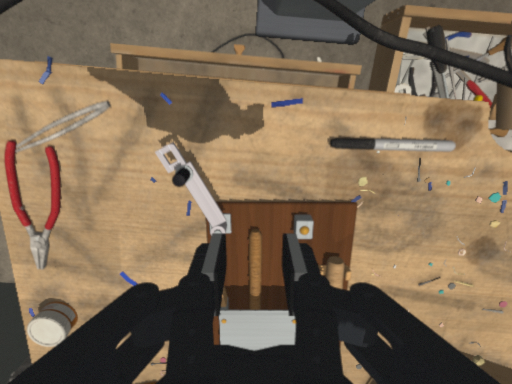

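The wrist view shows the hammer under the hood with its butt at (255,232), measured at carrier x −0.0624 (home). The knob is at (182,177) and the fingers are clear. Next is the keeper.

Run:
```python
import pose; from pose import *
h=c2w(-.0685,-.048); k=np.array([.4196,-.2353]); v=k-h; a=np.degrees(np.arctan2(v[1],v[0]))%360
print("hinge",h,"r",np.hypot(*v),"ang",a,"open deg",a-94.57); print(manip.get_state()["qpos"])
cmd([*k,.059],a-90)
```

```text
hinge [ 0.48784228 -0.19730527] r 0.07810638723486364 ang 209.10741388632098 open deg 114.53741388632099
[-5.40699785e-01  7.61523179e-02  1.83626250e+00 -2.14548221e-03
  1.22460002e+00 -2.19131791e+00]
clock 13.15 pos [ 0.4006124  -0.16038695  0.22089587] yaw 94.61458480525457 w 0.02997742026857107
cmd [-0.312 -1.887  4.056] turn -2.4492829081066416
```

Call:
play_rows:
  motion:
    - [-0.3, -0.9, 1.0, 0, 45]
    - [-0.31, -1.89, 2.0, 0, 45]
    - [-0.31, -1.89, 2.8, 0, 45]
    - [-0.31, -1.89, 2.8, 0, 45]
    - [-0.31, -1.89, 2.8, 0, 45]
  newtons: 30

```text
clock: 13.78
position: [0.4234, -0.2347, 0.1056]
ee_rot: [0.001, -0.04, 0.999, -0.001]
contact_force: [-0.1, 1.3, 0.5]
width: 0.045
gripper_force: 0.0
```

Run:
```python
from pose import *
cmd([.4196,-.2353,.059],94.57); print(manip.get_state()["qpos"])
```

```text
clock 13.775 pos [ 0.4233609  -0.2347115   0.10555515] yaw 94.62512443325801 w 0.04502447551846155
cmd [ 0.097 -0.006  1.164] turn 0.005512443325801542
[-6.50291584e-01  2.71595771e-01  1.91346711e+00  3.61294635e-04
  9.54168900e-01 -2.30202147e+00]
```

Call:
play_rows:
  motion:
    - [0.1, 0, 0.4, 0, 45]
    - [0.1, 0, 0.8, 0, 45]
    - [0.1, 0, 1.05, 0, 45]
    - [0.1, 0, 1.12, 0, 45]
    - [0.1, 0, 1.15, 0, 45]

```text
clock: 14.4
position: [0.4189, -0.2349, 0.0591]
ee_rot: [0.001, -0.04, 0.999, -0.0]
contact_force: [0.2, 0.5, -0.6]
width: 0.045
gripper_force: 0.0
```

Call:
play_rows:
  motion:
    - [0, 0, 0, 0, 30]
    - [0, 0, 0, 0, 5]
    - [0, 0, 0, 0, 5]
    - [0, 0, 0, 0, 5]

```text
clock: 14.9
position: [0.4185, -0.2349, 0.0589]
ee_rot: [0.0, -0.04, 0.999, -0.0]
contact_force: [-0.3, 0.5, 2.7]
width: 0.0127
gripper_force: 29.5
```

Run:
```python
from pose import *
s=manip.get_state(); print(s["position"],s["width"],s["contact_force"])
h=c2w(-.0685,-.048); v=s["position"][:2]-h; r=np.hypot(*v); a=np.arctan2(v[1],v[0])
print("r",r,"deg to go",np.degrees(a)%360-94.57)
q=s["ee_rot"]; M=R.from_quat([q[1],q[2],q[3],q[0]]).as_matrix()
for f in np.arange(8,130,8):
    b=a-np.radians(f); w=h+.078*np.array([np.cos(b),np.sin(b)])-s["position"][:2]; print(f,np.round(M.T@np.r_[w,0]/.04,2)[:2],round(f*.079,2))
```

```text
[ 0.41848388 -0.2349199   0.05890864] 0.012729169879016804 [-0.30788596  0.5405011   2.70122994]
r 0.07890150411666674 deg to go 113.90198380978933
8 [0.07 0.26] 0.63
16 [0.13 0.53] 1.26
24 [0.15 0.8 ] 1.9
32 [0.13 1.07] 2.53
40 [0.07 1.34] 3.16
48 [-0.02  1.6 ] 3.79
56 [-0.15  1.84] 4.42
64 [-0.31  2.06] 5.06
72 [-0.5   2.25] 5.69
80 [-0.72  2.42] 6.32
88 [-0.95  2.55] 6.95
96 [-1.21  2.65] 7.58
104 [-1.47  2.72] 8.22
112 [-1.74  2.75] 8.85
120 [-2.01  2.74] 9.48
128 [-2.28  2.69] 10.11
```

Call:
play_rows:
  motion:
    - [0.07, 0.26, 0, 0.6, 5]
    - [0.13, 0.53, 0, 1.2, 5]
    - [0.15, 0.8, 0, 1.9, 5]
    - [0.13, 1.07, 0, 2.5, 5]
    - [0.07, 1.34, 0, 3.1, 5]

```text
clock: 15.52
position: [0.409, -0.1817, 0.0588]
ee_rot: [-0.002, 0.23, 0.973, -0.001]
contact_force: [-8.7, -2.8, 9.3]
width: 0.0125
gripper_force: 30.3
```

```bash
cat > arc.py <<'E'
from pose import *
s=manip.get_state(); print(s["position"],s["width"],s["contact_force"])
h=c2w(-.0685,-.048); v=s["position"][:2]-h; r=np.hypot(*v); a=np.arctan2(v[1],v[0])
go=np.degrees(a)%360-94.57; print("r",r,"deg to go",go)
q=s["ee_rot"]; M=R.from_quat([q[1],q[2],q[3],q[0]]).as_matrix(); print("yaw",np.degrees(np.arctan2(M[1,1],M[0,1])))
for f in np.arange(8,min(go+12,56),8):
    b=a-np.radians(f); w=h+.078*np.array([np.cos(b),np.sin(b)])-s["position"][:2]; print(f,np.round(M.T@np.r_[w,0]/.04,2)[:2],round(f*.079,2))
E
python3 arc.py
```

```text
[ 0.40903015 -0.18168529  0.0588006 ] 0.01250398518181016 [-8.71436358 -2.7897442   9.25190234]
r 0.08034509694721405 deg to go 74.21967536675271
yaw 63.44149458512642
8 [-0.    0.28] 0.63
16 [0.01 0.55] 1.26
24 [-0.01  0.82] 1.9
32 [-0.07  1.09] 2.53
40 [-0.16  1.34] 3.16
48 [-0.3   1.58] 3.79
```

Call:
play_rows:
  motion:
    - [0.06, 0.28, -0.03, 0.6, 5]
    - [0.07, 0.55, -0.03, 1.3, 5]
    - [0.06, 0.83, -0.03, 1.9, 5]
    - [0.0, 1.11, -0.03, 2.5, 5]
    - [-0.1, 1.37, -0.03, 3.1, 5]

```text
clock: 16.15
position: [0.4367, -0.1332, 0.059]
ee_rot: [-0.003, 0.482, 0.876, -0.001]
contact_force: [-1.9, -0.9, -0.1]
width: 0.0127
gripper_force: 30.0
```

```bash
python3 arc.py
```

```text
[ 0.43673397 -0.13316261  0.05895647] 0.012708308220002306 [-1.91148557 -0.91752404 -0.07383302]
r 0.08201426594345201 deg to go 33.97753203492232
yaw 32.391495715022785
8.0 [-0.09  0.28] 0.63
16.0 [-0.12  0.55] 1.26
24.0 [-0.18  0.82] 1.9
32.0 [-0.28  1.07] 2.53
40.0 [-0.42  1.31] 3.16
```

Call:
play_rows:
  motion:
    - [0.0, 0.28, 0, 0.6, 5]
    - [-0.03, 0.55, 0, 1.3, 5]
    - [-0.09, 0.82, 0, 1.9, 5]
    - [-0.16, 1.0, 0, 2.3, 5]

```text
clock: 16.65
position: [0.473, -0.116, 0.0589]
ee_rot: [-0.004, 0.647, 0.763, -0.001]
contact_force: [-9.6, -0.8, 5.1]
width: 0.0125
gripper_force: 30.7
```

```bash
python3 arc.py
```

```text
[ 0.47300176 -0.11604994  0.05885096] 0.012525413330668438 [-9.61691605 -0.83144228  5.11213819]
r 0.08259945481413503 deg to go 5.780449084622433
yaw 9.418685484950679
8.0 [-0.13  0.27] 0.63
16.0 [-0.18  0.54] 1.26
```

Call:
play_rows:
  motion:
    - [0, 0.12, 0, 0.2, 5]
    - [-0.02, 0.24, 0, 0.4, 5]
    - [-0.03, 0.34, 0, 0.4, 5]
    - [-0.03, 0.34, 0, 0.4, 5]

```text
clock: 17.15
position: [0.4856, -0.1144, 0.0589]
ee_rot: [-0.005, 0.672, 0.74, -0.001]
contact_force: [-5.7, 4.8, 5.4]
width: 0.0128
gripper_force: 30.6
```

```bash
python3 arc.py
```

```text
[ 0.48559556 -0.11444565  0.05885353] 0.01281372231996497 [-5.66951871  4.81497617  5.41989339]
r 0.08289007505085927 deg to go -3.0168184000063007
yaw 5.531917030072067
8.0 [-0.16  0.26] 0.63
```

Call:
play_rows:
  motion:
    - [0, 0.1, 0, 0, 5]
    - [0, 0.2, 0, 0, 5]
    - [0, 0.25, 0, 0, 5]
    - [0, 0.25, 0, 0, 5]

```text
clock: 17.65
position: [0.4863, -0.1139, 0.0584]
ee_rot: [-0.012, 0.67, 0.742, -0.008]
contact_force: [-22.9, -2.7, 18.7]
width: 0.0127
gripper_force: 33.1
```

Hard stop: 23 N with no further travel. I relax, release, lift off, and verify.

Call:
play_rows:
  motion:
    - [0, -0.15, 0, 0, 5]
    - [0, -0.3, 0, 0, 5]
    - [0, -0.3, 0, 0, 5]
    - [0, -0.3, 0, 0, 40]
    - [0, -0.3, 0, 0, 40]

```text
clock: 18.27
position: [0.4883, -0.1175, 0.0598]
ee_rot: [0.001, 0.672, 0.741, 0.0]
contact_force: [-1.2, -0.8, 0.7]
width: 0.0402
gripper_force: 0.0
```

Call:
play_rows:
  motion:
    - [0, 0, -0.5, 0, 40]
    - [0, 0, -1.6, 0, 40]
    - [0, -1.0, -2.8, 0, 40]
    - [0, -2.2, -4.0, 0, 40]
    - [0, -2.5, -4.0, 0, 40]

```text
clock: 18.9
position: [0.3883, -0.1279, 0.2227]
ee_rot: [0.003, 0.672, 0.741, 0.001]
contact_force: [1.2, 0.0, -0.2]
width: 0.0404
gripper_force: 0.0
```

Call:
play_rows:
  motion:
    - [0, 0, 0, -1.0, 40]
    - [0, 0, 0, -2.0, 40]
    - [0, 0, 0, -3.0, 40]
    - [0, 0, 0, -4.0, 40]
    - [0, 0, 0, -5.0, 40]

```text
clock: 19.52
position: [0.3885, -0.127, 0.2186]
ee_rot: [-0.001, 0.293, 0.956, 0.0]
contact_force: [0.2, -0.0, 0.1]
width: 0.0398
gripper_force: 0.0
```

Call:
play_rows:
  motion:
    - [0, 0, 0, -1.0, 40]
    - [0, 0, 0, -2.0, 40]
    - [0, 0, 0, -3.0, 40]
    - [0, 0, 0, -4.0, 40]
    - [0, 0, 0, -4.0, 40]

```text
clock: 20.15
position: [0.3884, -0.1269, 0.2188]
ee_rot: [-0.0, -0.048, 0.999, 0.0]
contact_force: [0.2, -0.3, 0.1]
width: 0.0401
gripper_force: 0.0
```

Run:
```python
from h import *; import pose
s=manip.get_state(); print(s["clock"],s["position"],s["contact_force"])
d=manip.get_image("wrist"); np.savez("w5.npz",**d); cv2.imwrite("pics/w5.png",d["img"][...,::-1])
a=np.radians(pose.A); M=np.array([[np.cos(a),np.sin(a)],[-np.sin(a),np.cos(a)]])
X=cloud(d).reshape(-1,3); X=X[np.isfinite(X[:,2])&(X[:,2]<.1)]; Q=np.c_[(X[:,:2]-pose.O)@M.T,X[:,2]]
k=Q[(Q[:,2]>.048)&(Q[:,2]<.07)&(Q[:,0]<-.03)&(Q[:,0]>-.12)&(abs(Q[:,1])<.08)]; print("knob",len(k),(k.min(0)+k.max(0))/2)
b=Q[(Q[:,2]>.031)&(Q[:,2]<.04)&(Q[:,0]<-.03)&(Q[:,0]>-.12)&(abs(Q[:,1])<.08)]
l=cv2.fitLine(b[:,:2].astype(np.float32),cv2.DIST_HUBER,0,.01,.01).ravel(); print("bar",l,"deg from +y",np.degrees(np.arctan2(-l[0]*np.sign(l[1]),abs(l[1]))))
```

```text
20.15 [ 0.3883971  -0.12694785  0.21879001] [ 0.2145921  -0.32777791  0.09281805]
knob 177 [-0.06452266  0.02996878  0.05525501]
bar [ 0.02281225  0.99973977 -0.06744073  0.01117828] deg from +y -1.307159
```

View pics/w5.png

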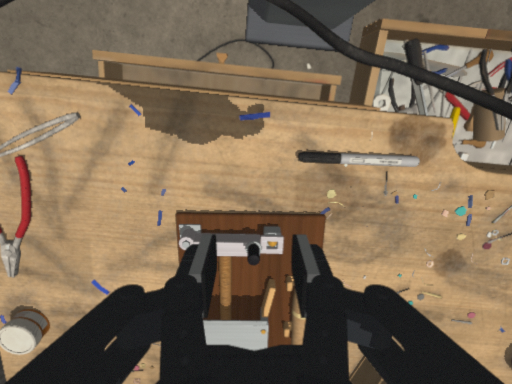

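The wrist view shows the bar shut across the lane, from the hinge at (187,238) to the ball in the tongue's slot at (272,243). The handle is behind it at (225,280) and the gripper is clear. I hand in.

```bash
python3 -c "
from rig import manip; print(manip.sign_off())"
```

```text
the job is handed in; nothing more can be done
None
```

The hammer is home under the hood, the keeper bar is shut with its catch ball in the slot, the gripper is clear of everything, and the job was handed in at about 20 s.

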